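# Put the salt shaker away and close the seasoning box

## Task

Stand the salt shaker upright in the empty compartment of the wooden box, the one next to the hinges, setting it down rather than dropping it. Then close the box's lid fully, and leave the mandarin, the pepper mill, the oil bottle and the avocado on the counter undisturbed.

Things in the scene. Friction and masses are not known exactly. Their poses are not given: they have to be found in the camera images.
- salt_shaker: salt shaker, a round upright container 44 mm in diameter and 90 mm tall, plain grey and clear, perforated domed top. Starts standing on the counter. Origin: centre of its underside, z up its axis.
- keeper: wooden box fixed to the counter, 210 mm (its x) x 220 (y) x 108 high to the rim; walls 9, floor 8 mm thick. A low divider at x = 0 (8 mm thick, top 35 mm above the counter) parts it in two. Two tins (86 mm across, 40 tall) stand in the -x half (the robot's left); the +x half is empty. Origin: centre of the underside; +x points to the hinged side, the robot's right (yaw -1.75 to -1.39), z up.
- empty_bay (a point): centre of the inner floor of the empty compartment: 50 mm toward the hinges (+x) from the box's origin, 8 mm above the counter. The compartment is 92 mm along the box's x, 202 mm along its y, and its floor is 100 mm below the rim. Wall cabinets hang over the rear of the counter: the end of the compartment nearer the robot leaves the wrist more room.
- lid (a joint): opening angle of the lid, rad: 0 = closed flat on the rim, 1.2 = fully open (hard stop). It starts at 1.1 to 1.2, leaning over the empty compartment, to the left, so a vertical gripper cannot get in under it. The friction hinge (0.45 N m) holds the lid wherever it is left: it must be pushed over and pressed all the way down, with a few newtons at the free edge.
- lid_hinge (a point): middle of the lid's hinge line, at the top of the box's right wall: 105 mm along +x from the box's origin, 108 mm above the counter. The hinge line runs along the box's y. The lid's inner face lies in a plane through this line.
- lid_edge (a point): middle of the lid's free edge, on its outer face, 210 mm from the hinge line. The lid is a 10 mm wooden panel as wide as the box (it may be pushed anywhere along its width), with a tab 90 mm wide in its middle that sticks out 25 mm past the free edge. At 1.2 rad the edge is about 0.31 m above the counter.
- mandarin: mandarin, 61 mm across, 50 mm high, a bystander lying on the counter on the same side as the shaker (the two may swap places). Origin: centre of its underside.
- pepper_mill: dark wooden pepper mill standing at the right, 58 mm in diameter, 170 mm tall, a bystander. Origin: centre of its underside.
- oil_bottle: oil bottle standing at the left, 62 mm wide, 264 mm tall, a bystander. Origin: centre of its underside.
- avocado_a: avocado lying on the counter at the right, 101 mm long, 68 mm high, a bystander. Origin: centre of its underside.
There are look-alikes about, which are no part of the job. What is shaped like the salt_shaker but blue or orange is not meant.

How it is judged:
On the way:
1. the salt shaker stands upright on the floor of the empty compartment, let go, while the lid is still open (x of salt_shaker in the frame of keeper between 0.015 and 0.085 m and y of salt_shaker in the frame of keeper between -0.09 and 0.09 m and z of salt_shaker in the frame of keeper below 0.016 m and angle between salt_shaker's own z axis and vertical below 0.2 rad and contact force between salt_shaker and the fingers below 0.1 N and value of joint lid above 0.6 rad), for 0.2 s.
At the end, for the whole second after the job is handed in: The salt shaker stands upright (within 0.2 rad) and at rest on the floor of the empty compartment, and the lid is closed to within 0.04 rad (8 mm at its free edge) (x of salt_shaker in the frame of keeper between 0.015 and 0.085 m and y of salt_shaker in the frame of keeper between -0.09 and 0.09 m and z of salt_shaker in the frame of keeper below 0.016 m and angle between salt_shaker's own z axis and vertical below 0.2 rad and linear speed of salt_shaker below 0.02 m/s and value of joint lid below 0.04 rad); the robot touches nothing.
It fails at once if the shaker is dropped into the box (in free fall more than 30 mm above the compartment's floor) (x of salt_shaker in the frame of keeper between -0.1 and 0.1 m and y of salt_shaker in the frame of keeper between -0.11 and 0.11 m and z of salt_shaker in the frame of keeper above 0.038 m and contact force between salt_shaker and anything else below 0.02 N).
It fails at once if the mandarin is moved more than 40 mm (distance of mandarin from where it was at the start of the episode above 0.04 m).
It fails at once if the pepper mill is moved more than 40 mm or tipped over (distance of pepper_mill from where it was at the start of the episode above 0.04 m or angle between pepper_mill's own z axis and vertical above 0.5 rad).
It fails at once if the oil bottle is moved more than 40 mm or tipped over (distance of oil_bottle from where it was at the start of the episode above 0.04 m or angle between oil_bottle's own z axis and vertical above 0.5 rad).
It fails at once if the avocado is moved more than 40 mm (distance of avocado_a from where it was at the start of the episode above 0.04 m).
It also fails if it takes over 58 s, if anything falls off the work surface, if the arm or the gripper's body presses on something with over 40 N, if the wrist force passes 120 N, or if a joint passes its speed limit or range.

## Robot

A 6-joint arm with a two-finger parallel gripper is mounted at the origin on a cart in front of the work surface, level with it; the furniture and walls round the work are solid. World frame = base frame: x ahead of the robot, y to its left, z up, the work surface at z = 0. Lengths are in m, angles in rad, forces in N, time in s.
With the tool pointing down it reaches from about 0.225 to 0.875 m from the base axis. Payload 3.4 kg.
Tool frame: the origin (TCP) lies on the centre line of the jaws, within the pads' length; the fingertips stand 11 mm ahead of it and the grasp point (between the pads) lies 8 mm behind it; z points along the fingers, y is the line along which they close (so a half turn about z gives the same grasp; the last joint's range is limited). The gripper opens to 85 mm and grips with 20 to 120 N. Pads are 22 mm wide; open, the fingers measure 114 mm over their backs; the gripper's body (76 mm by 85 mm) begins 54 mm behind the grasp point. The pads swing forward as they close: fully open they stand 13 mm farther back than shut.
Start: joints at [0.988, 0.276, 1.505, -0, 1.361, -0.121], TCP at [0.256, 0.515, 0.242] pointing down, gripper open.
Joint ranges: [-2.89, 2.89], [-0.75, 2.08], [0.22, 2.7], [-1.18, 4.32], [0.11, 2.71], [-2.7, 2.7]. Speed limits (rad/s): [2.57, 2.57, 3.14, 3.14, 3.14, 3.14].

## Interface

Orientations are given as a unit quaternion [w, x, y, z].
In Python, from rig import manip, eyes, job gives the robot as it stands.
- The arm moves only by the tool drive_tool, never from a script. Its argument "rows" is a list of rows, each a list of 3 entries, a list of its own where there are three numbers: the turn, a rotation vector about the world's x, y, z in rad, then the shift along the world's x, y, z in cm, then the finger opening in cm, from 0 to 8.54. A call has 1 to 8 rows; each row shifts and turns the commanded pose from where the row before left it; what a row does not reach is not made up. A row lasts 1/8 s, in which the tool goes at most 62.5 mm and 10.7 degrees, less where a joint would pass 70% of its speed; a pose out of reach is approached as far as the arm can. A call is refused whole if a number of a shift passes 6.25 or a number of a turn 0.188, either way. A call with a gripper value outside its range is refused whole. The fingers move at their own pace and stop on an object; "force" is the grip in N (left out, the last holds). Time passes only in rows, so rows that do not move let the fingers close. It gives the time, the measured TCP pose, the force, the opening and the grip force at its end, in the units of the state.
- manip.get_state(): the state, without advancing time (a new reading comes with each control period).
- eyes.get_image(name): name is "scene" or "top" or "wrist"; returns the picture (400x640x3 uint8, red, green, blue); there is no depth.
- eyes.get_calibration(name): a dict with "camera_matrix" (3x3 intrinsics, pixels), "k1" (the pictures are not rectified: a ray, as slopes to the right and down, at radius r is drawn at 1 + k1 r^2 times it, then the intrinsics apply), "view" (4x4, takes a point from world to camera coordinates). Camera axes: x right, y up, looking along -z (the intrinsics and any distortion apply to the point x, -y, -z); pixel columns grow to the right and rows downward; lengths in m; the calibration is good to about 2 mm. A picture is of the moment at which its call begins: read the wrist's pose just before it. get_calibration takes no time and is no camera call; for the wrist camera it gives the pose at the moment of the call.
- job.sign_off(): hands the job in; it is judged then, once.
The state is a dict: "clock": time; "qpos": joint angles; "qd": joint speeds; "effort": joint torques, N m; "position": TCP position; "ee_rot": TCP orientation; "contact_force": force on the tool from outside, world axes, zero at the start; "moment": the same for the moment, N m; "width": finger opening in m; "gripper_force": force on a finger pad.
Only numpy, scipy, OpenCV 4.12 (cv2) and the standard library are available. Lean on these libraries where they do the work, as an engineer would, in place of code of your own. Each camera call takes 0.05 s, during which the arm holds its last target. There are 200 camera calls.

## Working session

There is one attempt and no reset: what is moved stays moved. The work goes in short steps, Python scripts to look and compute and a tool call to move; the robot and the scene stay as the last step left them, time stands still between calls to the robot, and variables do not carry over. Pictures are saved under pics/ and viewed, at most 10 in all, crops included, and the job is handed in when it is done.

Besides the shell and the picture viewer there is one more tool, called after "Emit:" as name(argument=value, ...), one argument or row to a line, values as JSON. drive_tool: Moves the arm, as the interface text tells. Its arguments: {"type":"object","properties":{"rows":{"type":"array"},"force":{"type":"number"}},"required":["rows"]}

```bash
mkdir -p pics
cat > h.py <<'E'
import numpy as np, cv2
from rig import manip, eyes, job
def ray(name,uv):
    c=eyes.get_calibration(name);K=np.array(c["camera_matrix"]);V=np.array(c["view"]);k=c["k1"]
    d=np.array([(uv[0]-K[0,2])/K[0,0],(uv[1]-K[1,2])/K[1,1]]);s=d.copy()
    for _ in range(20): s=d/(1+k*(s@s))
    R=V[:3,:3];o=-R.T@V[:3,3];v=R.T@np.array([s[0],-s[1],-1]);return o,v
def atz(name,uv,z):
    o,v=ray(name,uv);return (o+v*(z-o[2])/v[2]).round(4)
def proj(name,p):
    c=eyes.get_calibration(name);K=np.array(c["camera_matrix"]);V=np.array(c["view"]);k=c["k1"]
    q=V[:3,:3]@np.array(p)+V[:3,3];s=np.array([q[0],-q[1]])/-q[2];s=s*(1+k*(s@s));return (K[:2,:2]@s+K[:2,2]).round(1)
def tri(n1,u1,n2,u2):
    o1,v1=ray(n1,u1);o2,v2=ray(n2,u2)
    t=np.linalg.lstsq(np.c_[v1,-v2],o2-o1,rcond=None)[0];a=o1+v1*t[0];b=o2+v2*t[1]
    return ((a+b)/2).round(4),np.linalg.norm(a-b).round(4)
def snap(name,f):
    im=eyes.get_image(name);cv2.imwrite('pics/'+f,im[:,:,::-1]);return im
E
python3 - <<'E'
from h import *
s=manip.get_state();print(s)
for n in("scene","top"): 
    snap(n,n+'0.png');c=eyes.get_calibration(n);V=np.array(c["view"]);print(n,-V[:3,:3].T@V[:3,3])
E
```

```text
{'clock': 0.0, 'qpos': array([ 9.87988798e-01,  2.76600343e-01,  1.50616088e+00, -1.10144198e-07,
        1.36071114e+00, -1.20984479e-01]), 'qd': array([-1.04844954e-03,  5.95885998e-05,  5.19701530e-04,  2.92129548e-05,
        1.26610832e-03, -1.77977916e-03]), 'effort': array([ 2.63092465e-03, -4.16768968e+01, -2.45807701e+01,  2.65468952e-04,
        1.05914837e-02, -7.85765991e-06]), 'position': array([0.25591436, 0.51432326, 0.2414256 ]), 'ee_rot': array([-3.23896752e-04,  2.28864838e-01,  9.73457756e-01, -8.82279349e-04]), 'contact_force': array([-0.23784389, -0.29313785,  0.04401792]), 'moment': array([-0.04061058,  0.00962808, -0.04509703]), 'gripper_force': 0.0, 'width': 0.08500467095893137}
scene [-0.66656382  0.69864255  0.86875632]
top [0.37868063 0.07342853 1.19778421]
```

View pics/scene0.png

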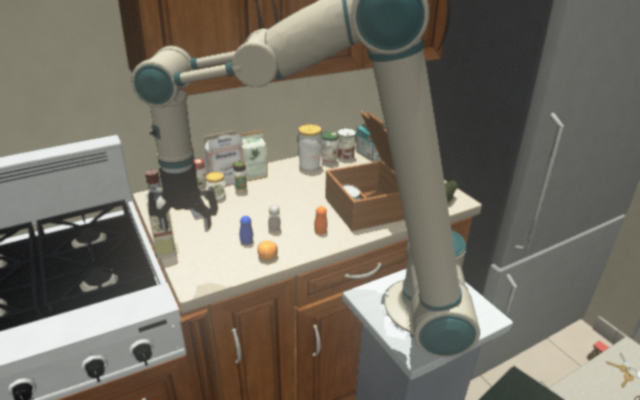

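View pics/top0.png

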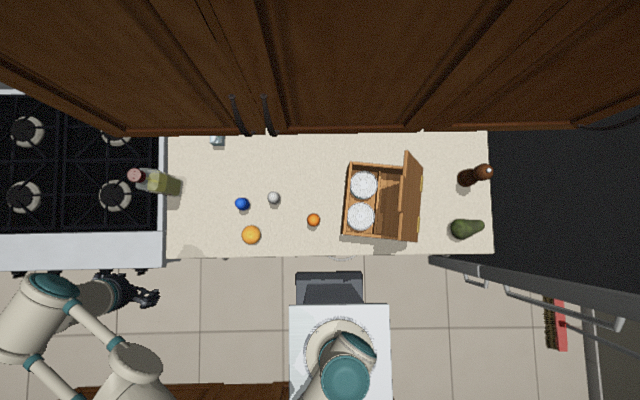

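The picture shows three shaker-shaped things: grey at scene (274,218) / top (273,198), blue at (246,230) / (242,204), and orange at (320,220) / (313,220). The plain grey one fits the description. I'll confirm it in an enlarged crop.

Run:
```python
from h import *
a=cv2.imread('pics/scene0.png')[105:255,225:425];b=cv2.imread('pics/top0.png')[140:260,225:435]
cv2.imwrite('pics/sc.png',cv2.resize(a,None,fx=4,fy=4,interpolation=2))
cv2.imwrite('pics/tc.png',cv2.resize(b,None,fx=3.8,fy=3.8,interpolation=2))
```

```text
(no output)
```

View pics/sc.png

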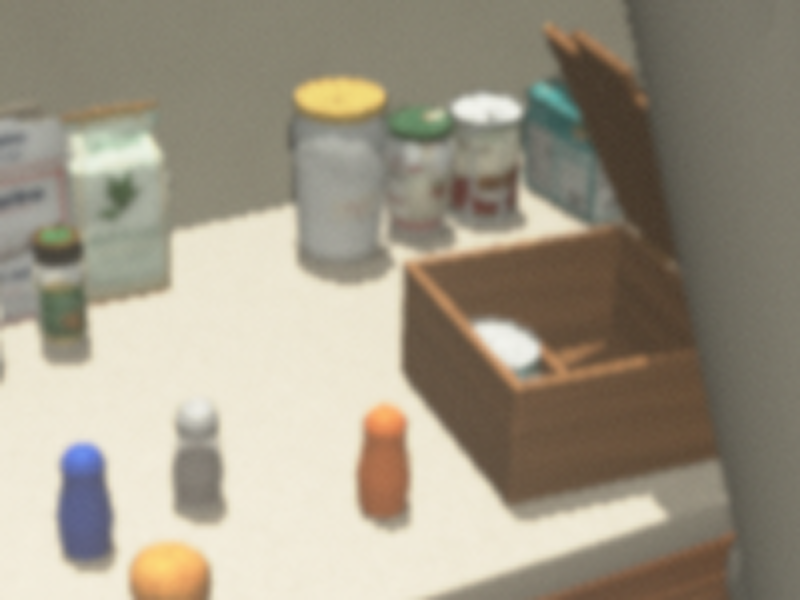

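View pics/tc.png

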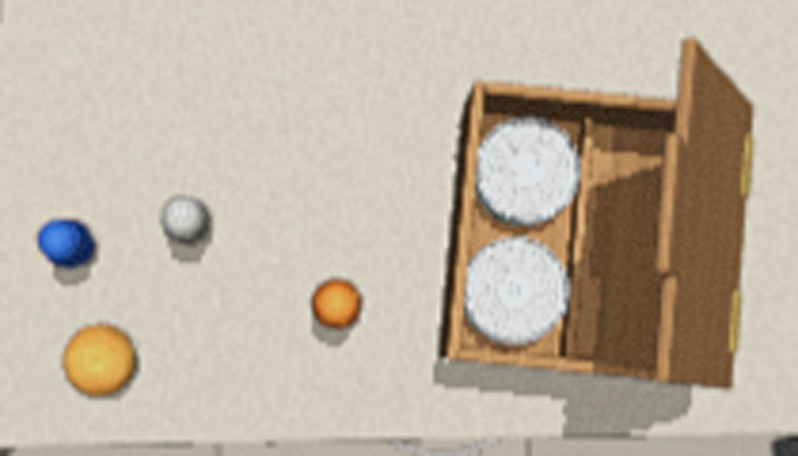

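The crops confirm it: grey shaker at scene (274,209) head, top (274,197) head, with the mandarin at top crop (99,360). The lid leans left over the empty right half; box rim corners are readable.

Run:
```python
from h import *
S=lambda x,y:(225+x/4,105+y/4)
T=lambda x,y:(225+x/3.8-.5,140+y/3.8-.5)
print('head',tri('scene',S(198,418),'top',T(186,216)),atz('top',T(186,216),.073),atz('scene',S(198,418),.073))
print('foot',atz('scene',S(199,500),.008))
for n,t,s in(('NL',(443,357),(515,388)),('FL',(477,83),(408,268))):
    print(n,tri('scene',S(*s),'top',T(*t)),atz('top',T(*t),.108),atz('scene',S(*s),.108))
for n,t,z in(('NR',(730,387),.108),('FR',(752,105),.108),('lidtopfar',(688,38),.305),('lidtopnear',(660,380),.3),('mand',(99,360),.03),('blue',(66,241),.073),('orange',(337,303),.073)): print(n,atz('top',T(*t),z))
for n,uv,z in(('pepper top',(487,171),.165),('pepper base',(463,178),.02),('avo',(466,229),.034)): print(n,atz('top',uv,z))
# predicted lid edge for fit
nl,fl=atz('top',T(443,357),.108),atz('top',T(477,83),.108)
y=(fl-nl)/np.linalg.norm(fl-nl);x=np.array([y[1],-y[0],0]);o=(nl+fl)/2+x*.105;o[2]=0
print('yaw',np.arctan2(x[1],x[0]),'o',o,'len',np.linalg.norm(fl-nl))
np.savez('box.npz',o=o,x=x,y=y)
P=lambda a,b,z:o+a*x+b*y+np.array([0,0,z])
for a,b,z in((-.105,-.11,.108),(-.105,.11,.108),(.105,-.11,.108),(.105,.11,.108)):
    u=proj('top',P(a,b,z));v=proj('scene',P(a,b,z));print((u-[225,140])*3.8,(v-[225,105])*4)
for th in(1.1,1.15,1.2):
    for b in(-.11,.11): print(th,b,(proj('top',P(.105-.21*np.cos(th),b,.108+.21*np.sin(th)))-[225,140])*3.8)
```

```text
head (array([0.492 , 0.1959, 0.0733]), np.float64(0.0014)) [0.4924 0.1966 0.073 ] [0.492  0.1952 0.073 ]
foot [0.4788 0.2024 0.008 ]
NL (array([ 0.3743, -0.008 ,  0.107 ]), np.float64(0.0066)) [ 0.3761 -0.0052  0.108 ] [ 0.3715 -0.01    0.108 ]
FL (array([ 0.5905, -0.0402,  0.0986]), np.float64(0.0056)) [ 0.5901 -0.0368  0.108 ] [ 0.5737 -0.0335  0.108 ]
NR [ 0.3497 -0.2252  0.108 ]
FR [ 0.5688 -0.2514  0.108 ]
lidtopfar [ 0.5789 -0.1534  0.305 ]
lidtopnear [ 0.3599 -0.1285  0.3   ]
mand [0.3781 0.274  0.03  ]
blue [0.4738 0.293  0.073 ]
orange [0.4204 0.0761 0.073 ]
pepper top [ 0.5445 -0.4139  0.165 ]
pepper base [ 0.5466 -0.4052  0.02  ]
avo [ 0.3838 -0.4004  0.034 ]
yaw -1.717400459605204 o [ 0.46776165 -0.12487365  0.        ] len 0.21632050295799515
[440.8  357.58] [507.2 388. ]
[475.38  78.66] [400.8 258. ]
[712.12 393.3 ] [752.8 343.2]
[742.14 112.86] [626.  222.8]
1.1 -0.11 [640.68 381.9 ]
1.1 0.11 [678.3   45.22]
1.15 -0.11 [657.02 384.18]
1.15 0.11 [694.64  45.6 ]
1.2 -0.11 [673.74 386.08]
1.2 0.11 [710.98  45.98]
```

Emit:
drive_tool(
  rows=[
    [[-0.08,-0.16,0],[2.3,-3.6,0],8.5],
    [[-0.08,-0.16,0],[2.3,-3.6,-1],8.5],
    [[-0.08,-0.16,0],[2.3,-3.6,-1],8.5],
    [[0,0,0],[2.3,-3.7,-1.4],8.5],
    [[0,0,0],[2.3,-3.7,-1.7],8.5],
    [[0,0,0],[2.3,-3.7,-1.7],8.5],
    [[0,0,0],[2.3,-3.7,-1.7],8.5],
    [[0,0,0],[2.4,-3.7,-1.7],8.5],
  ],
  force=40,
)

```text
clock: 1.1
position: [0.4415, 0.2207, 0.1397]
ee_rot: [0.258, 0.22, 0.939, -0.061]
contact_force: [-0.1, 0.2, -0.6]
width: 0.0849
gripper_force: 0.0
```

Emit:
drive_tool(
  rows=[
    [[0,0,0],[0,0,0],8.5],
    [[0,0,0],[0,0,0],8.5],
  ],
)

```text
clock: 1.35
position: [0.4414, 0.222, 0.1404]
ee_rot: [0.258, 0.221, 0.939, -0.061]
contact_force: [-0.9, 0.1, 0.5]
width: 0.0851
gripper_force: 0.0
```

Run:
```python
from h import *
from scipy.spatial.transform import Rotation as R
s=manip.get_state();q=s['ee_rot'];M=R.from_quat(np.r_[q[1:],q[0]]).as_matrix()
print(s['position'],s['qpos']);print(M.round(3))
z=M[:,2];print('to pick',np.array([.492,.196,.042])+.008*z-s['position'])
a=snap('top','top1.png');b=snap('wrist','w1.png')
cv2.imwrite('pics/c1.png',np.vstack([cv2.resize(a[150:250,200:360],(640,400))[:200+200],cv2.resize(b,(320,200),interpolation=3).repeat(1,0) if 0 else np.hstack([cv2.resize(b,(320,200),interpolation=3)]*2)])[:,:,::-1])
```

```text
[0.44135163 0.2220477  0.14036056] [ 0.65568702  0.18601282  2.0636612  -0.71563126  0.77625446  0.04038611]
[[-0.769  0.446  0.457]
 [ 0.383  0.895 -0.228]
 [-0.511 -0.    -0.86 ]]
to pick [ 0.0543066  -0.02787315 -0.10523698]
```

View pics/c1.png

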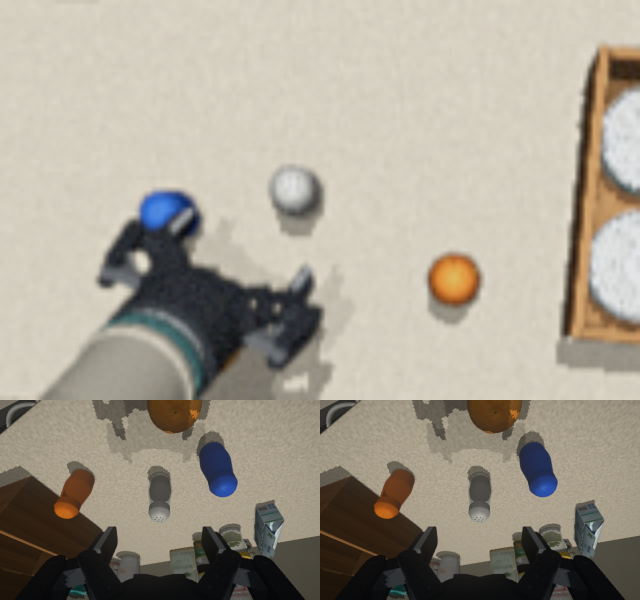

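The grey shaker sits centred between the fingers in the wrist view (160,495) and the blue one is off to the side. I'm going in.

Emit:
drive_tool(
  rows=[
    [[0,0,0],[2,-1,-1.5],8.5],
    [[0,0,0],[1.5,-0.8,-1.5],8.5],
    [[0,0,0],[0.8,-0.4,-2],8.5],
    [[0,0,0],[0.7,-0.4,-2],8.5],
    [[0,0,0],[0.4,-0.2,-2],8.5],
    [[0,0,0],[0,0,-1.5],8.5],
    [[0,0,0],[0,0,0],8.5],
    [[0,0,0],[0,0,0],8.5],
  ],
)

```text
clock: 2.45
position: [0.4955, 0.1949, 0.036]
ee_rot: [0.259, 0.22, 0.939, -0.061]
contact_force: [0.5, 0.1, 1.0]
width: 0.0851
gripper_force: 0.0
```

Emit:
drive_tool(
  rows=[
    [[0,0,0],[0,0,0],3],
    [[0,0,0],[0,0,0],3],
    [[0,0,0],[0,0,0],3],
    [[0,0,0],[0,0,0],3],
    [[0,0,0],[0,0,0],3],
    [[0,0,0],[0,0,0],3],
    [[0,0,0],[0,0,0],3],
    [[0,0,0],[0,0,0],3],
  ],
  force=40,
)

```text
clock: 3.45
position: [0.4958, 0.1941, 0.0364]
ee_rot: [0.259, 0.221, 0.938, -0.061]
contact_force: [-1.4, 1.4, 6.3]
width: 0.0405
gripper_force: 39.4
```

Emit:
drive_tool(
  rows=[
    [[0,0,0],[0,0,2],3],
    [[0,0,0],[0,0,3.5],3],
    [[0,0,0],[0,0,4],3],
    [[0,0,0],[0,0,4],3],
    [[0,0,-0.15],[-0.3,-2,0],3],
    [[0,0,-0.15],[-0.3,-2,0],3],
    [[0,0,-0.15],[-0.3,-2,0],3],
    [[0,0,-0.15],[-0.3,-2,0],3],
  ],
)

```text
clock: 4.45
position: [0.4825, 0.1133, 0.1702]
ee_rot: [0.228, 0.49, 0.83, -0.135]
contact_force: [-0.2, 0.2, -0.4]
width: 0.0401
gripper_force: 40.7
```

Emit:
drive_tool(
  rows=[
    [[0,0,-0.15],[-0.3,-3,0],3],
    [[0,0,-0.15],[-0.3,-3,0],3],
    [[0,0,-0.15],[-0.4,-3,0],3],
    [[0,0,-0.15],[-0.5,-3,0],3],
    [[0,0,-0.02],[-0.5,-3,0],3],
    [[0,0,0],[-0.5,-3,0],3],
    [[0,0,0],[-0.5,-1.7,0],3],
    [[0,0,0],[0,0,0],3],
  ],
)

```text
clock: 5.45
position: [0.4524, -0.0837, 0.1703]
ee_rot: [0.176, 0.719, 0.642, -0.198]
contact_force: [-0.4, 0.4, -1.2]
width: 0.0397
gripper_force: 40.7
```

Run:
```python
from h import *
from scipy.spatial.transform import Rotation as R
s=manip.get_state();q=s['ee_rot'];M=R.from_quat(np.r_[q[1:],q[0]]).as_matrix()
print(s['position'],s['qpos'],s['width'],s['gripper_force']);print(M.round(3))
a=snap('top','top2.png');b=snap('wrist','w2.png');c=snap('scene','s2.png')
L=np.vstack([cv2.resize(a[140:260,300:460],(400,300)),cv2.resize(c[120:270,260:460],(400,300))])
cv2.imwrite('pics/c2.png',np.hstack([L,np.vstack([cv2.resize(b,(400,250)),np.zeros((350,400,3),np.uint8)])])[:,:,::-1])
```

```text
[ 0.45239878 -0.08371496  0.17025803] [ 0.05521808  0.24383502  1.88343672 -0.5756468   1.18036108  0.43738475] 0.03965831873427835 40.68566394227673
[[ 0.097  0.994 -0.059]
 [ 0.854 -0.113 -0.507]
 [-0.511 -0.001 -0.86 ]]
```

View pics/c2.png

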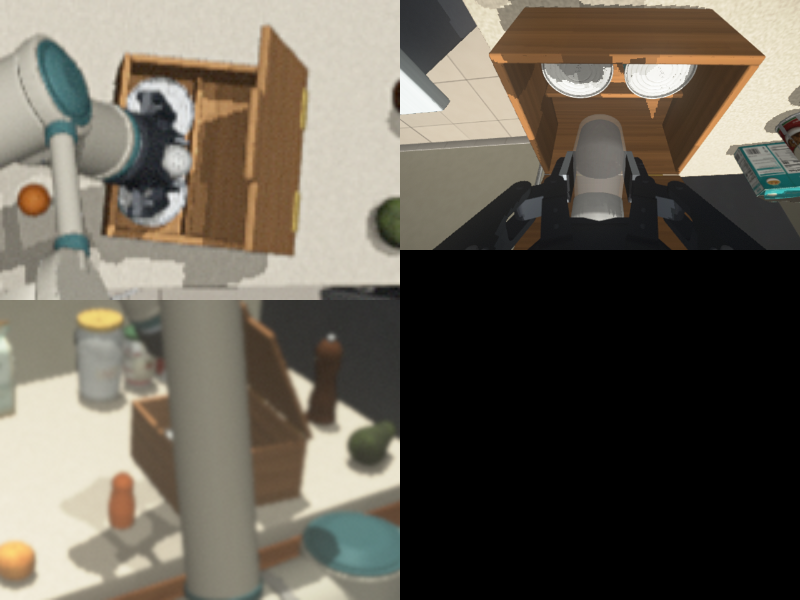

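The shaker is held upright over the tins' side, and the compartment is open below-right. In the wrist view the left rim's corners are at shown (490,53) and (765,57). I'll check the box position and the shaker's upright pose.

Run:
```python
from h import *
W=lambda x,y:((x-400)/.625,y/.625)
print('NL',atz('wrist',W(490,54),.108),'FL',atz('wrist',W(765,57),.108))
print('headpix exp',proj('top',[.4529,-.0795,.207]),'seen',(370.8,203.2))
o=np.array([.4705,-.127,0]);x=np.array([-.119,-.993,0]);y=np.array([.993,-.119,0])
P=lambda a,b,z:o+a*x+b*y+np.array([0,0,z])
for a,b,z in((-.105,-.11,.108),(-.105,.11,.108),(.0,-.101,.035),(0,.101,.035)): 
    p=proj('wrist',P(a,b,z))*.625+[400,0];print(p,'top',(proj('top',P(a,b,z))-[300,140])*2.5)
# shaker base/top predicted in wrist view if upright
for z in(.134,.224): print(z,proj('wrist',[.4529,-.0795,z])*.625+[400,0])
```

```text
NL [ 0.3755 -0.0103  0.108 ] FL [ 0.5918 -0.0362  0.108 ]
headpix exp [370.8 204.3] seen (370.8, 203.2)
[487.4375  53.5   ] top [106.5 235.5]
[765.875   56.4375] top [124.25  51.75]
[545.      95.0625] top [186.25 236.75]
[682.125   96.1875] top [200.5  78. ]
0.134 [597.9375 128.375 ]
0.224 [597.25   241.0625]
```

Emit:
drive_tool(
  rows=[
    [[0,0,0],[-0.1,-1.6,-1.4],3],
    [[0,0,0],[-0.2,-1.6,-1.4],3],
    [[0,0,0],[-0.1,-1.6,-1.4],3],
    [[0,0,0],[-0.2,-1.6,-1.4],3],
    [[0,0,0],[-0.1,-1.6,-1.4],3],
    [[0,0,0],[-0.1,-0.9,-1.5],3],
    [[0,0,0],[0,0,0],3],
    [[0,0,0],[0,0,0],3],
  ],
)

```text
clock: 6.6
position: [0.446, -0.1716, 0.0857]
ee_rot: [0.177, 0.718, 0.643, -0.198]
contact_force: [-0.1, -0.3, -1.1]
width: 0.0398
gripper_force: 40.7
```

Emit:
drive_tool(
  rows=[
    [[0,0,0],[0,0,-1.2],3],
    [[0,0,0],[0,0,-1.2],3],
    [[0,0,0],[0,0,-0.7],3],
    [[0,0,0],[0,0,-0.4],3],
    [[0,0,0],[0,0,0],3],
    [[0,0,0],[0,0,0],3],
  ],
)

```text
clock: 7.35
position: [0.4454, -0.1723, 0.0505]
ee_rot: [0.177, 0.719, 0.643, -0.198]
contact_force: [-0.8, 0.2, -1.3]
width: 0.0398
gripper_force: 40.7
```

Emit:
drive_tool(
  rows=[
    [[0,0,0],[0,0,-0.3],3],
    [[0,0,0],[0,0,-0.2],3],
    [[0,0,0],[0,0,0],3],
    [[0,0,0],[0,0,0],3],
  ],
)

```text
clock: 7.85
position: [0.4453, -0.1722, 0.0453]
ee_rot: [0.176, 0.719, 0.643, -0.198]
contact_force: [-0.0, -0.2, -0.6]
width: 0.04
gripper_force: 40.7
```

Emit:
drive_tool(
  rows=[
    [[0,0,0],[0,0,-0.1],3],
    [[0,0,0],[0,0,-0.1],3],
    [[0,0,0],[0,0,0],3],
    [[0,0,0],[0,0,0],3],
  ],
)

```text
clock: 8.35
position: [0.4453, -0.1725, 0.0444]
ee_rot: [0.177, 0.718, 0.643, -0.198]
contact_force: [-1.5, 2.3, 7.7]
width: 0.0396
gripper_force: 41.5
```

Emit:
drive_tool(
  rows=[
    [[0,0,0],[0,0,0],4.3],
    [[0,0,0],[0,0,0],5],
    [[0,0,0],[0,0,0],6],
    [[0,0,0],[0,0,0],7],
    [[0,0,0],[0,0,0],8],
    [[0,0,0],[0,0,0],8],
    [[0,0,0],[0,0,0],8],
    [[0,0,0],[0,0,0],8],
  ],
)

```text
clock: 9.35
position: [0.4452, -0.1722, 0.0433]
ee_rot: [0.176, 0.719, 0.643, -0.198]
contact_force: [0.6, -0.3, -0.4]
width: 0.0801
gripper_force: 0.0
```

Run:
```python
from h import *
a=snap('top','top3.png');b=snap('wrist','w3.png')
cv2.imwrite('pics/c3.png',np.hstack([cv2.resize(a[140:260,330:430],(400,480)),cv2.resize(b[:,128:512],(400,480))])[:,:,::-1])
print(manip.get_state()['contact_force'])
```

```text
[-0.1547603   0.50521037  0.10869311]
```

View pics/c3.png

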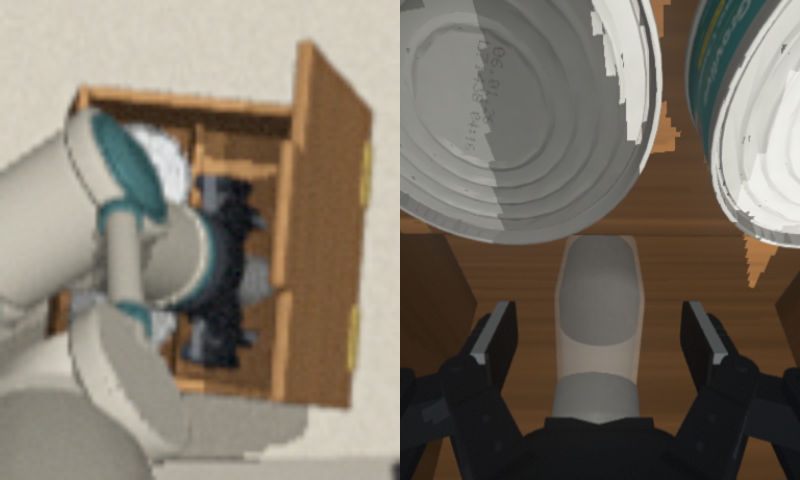

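Released, and the shaker stands upright in the compartment (wrist view 600,330) with the divider behind it. Retreating along the tool axis.

Emit:
drive_tool(
  rows=[
    [[0,0,0],[0.1,1,1.7],8],
    [[0,0,0],[0.2,1.5,2.6],8],
    [[0,0,0],[0.2,1.6,2.6],8],
    [[0,0,0],[0.2,1.6,2.6],8],
    [[0,0,0],[0.2,1.6,2.6],8],
    [[0,0,0],[0.2,1.6,2.6],8],
    [[0,0,0],[0,1,4],8],
    [[0,0,0],[0,0,0],8],
  ],
)

```text
clock: 10.45
position: [0.458, -0.0726, 0.233]
ee_rot: [0.179, 0.719, 0.643, -0.195]
contact_force: [0.3, -0.5, -0.4]
width: 0.08
gripper_force: 0.0
```

Emit:
drive_tool(
  rows=[
    [[0,0,0],[0,0,4],1],
    [[0,0,0],[-0.5,0,4],0],
    [[0,0,0],[-0.5,0,4],0],
    [[0.178,-0.02,0],[-0.5,0,3],0],
    [[0.178,-0.02,0],[-0.5,0,2],0],
    [[0.178,-0.02,0],[-0.5,0,0],0],
    [[0,0,0],[0,0,0],0],
    [[0,0,0],[0,0,0],0],
  ],
)

```text
clock: 11.45
position: [0.4308, -0.0731, 0.3991]
ee_rot: [-0.001, 0.745, 0.667, -0.001]
contact_force: [0.6, -0.6, -0.1]
width: 0.0003
gripper_force: 0.0
```

Run:
```python
from h import *
s=manip.get_state();print(s['position'],s['ee_rot'],s['qpos'])
a=snap('top','top4.png');b=snap('wrist','w4.png');c=snap('scene','s4.png')
L=np.vstack([cv2.resize(a[120:270,290:490],(400,300)),cv2.resize(c[60:270,200:480],(400,300))])
cv2.imwrite('pics/c4.png',np.hstack([L,np.vstack([cv2.resize(b,(400,250)),np.zeros((350,400,3),np.uint8)])])[:,:,::-1])
```

```text
[ 0.43077362 -0.07307136  0.39911616] [-0.00102507  0.74541025  0.66660428 -0.00111425] [-3.26777657e-01  1.15412006e-02  1.44934032e+00 -9.37434308e-04
  1.68359235e+00 -2.15375461e-01]
```

View pics/c4.png

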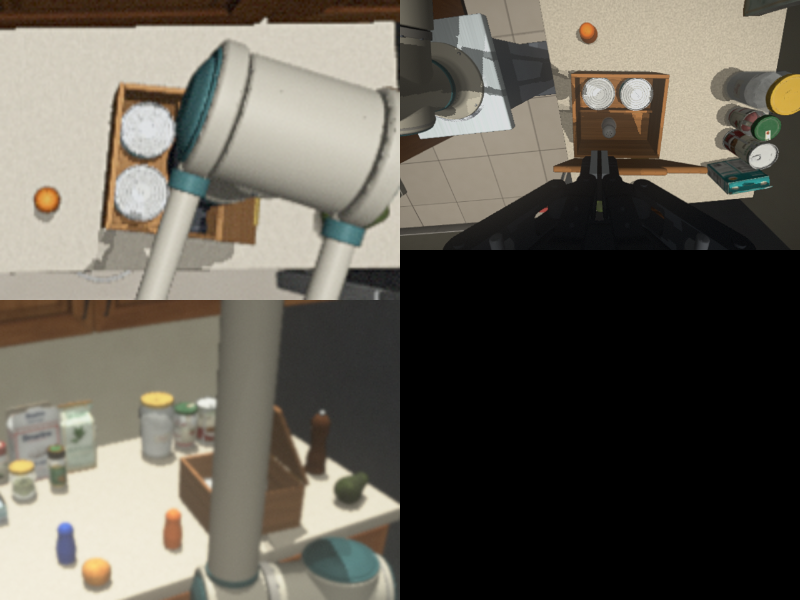

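The shaker is standing (wrist view 609,128) and the bystanders are unmoved. I'm crossing over the lid to its outer side.

Emit:
drive_tool(
  rows=[
    [[0,0,0],[-0.3,-3,0],0],
    [[0,0,0],[-0.3,-3,0],0],
    [[0,0,0],[-0.3,-3,0],0],
    [[0,0,0],[-0.3,-3,0],0],
    [[0,0,0],[-0.3,-3,0],0],
    [[0,0,0],[-0.3,-3,0],0],
    [[0,0,0],[0,-1,-2],0],
    [[0,0,0],[0,0,0],0],
  ],
)

```text
clock: 12.6
position: [0.4134, -0.262, 0.3784]
ee_rot: [-0.003, 0.745, 0.668, -0.0]
contact_force: [-0.9, 0.4, 1.5]
width: -0.0001
gripper_force: 0.0
```

Emit:
drive_tool(
  rows=[
    [[0,0,0],[0,0,-3],0],
    [[0,0,0],[0,0,-3],0],
    [[0,0,0],[0,0,-3.2],0],
    [[0,0,0],[0,1,0],0],
    [[0,0,0],[0,1.5,0],0],
    [[0,0,0],[0,1.5,0],0],
    [[0,0,0],[0,0,0],0],
  ],
)

```text
clock: 13.48
position: [0.4136, -0.2219, 0.2897]
ee_rot: [0.001, 0.744, 0.668, 0.0]
contact_force: [-0.3, 0.6, -1.3]
width: 0.0002
gripper_force: 0.0
```

Emit:
drive_tool(
  rows=[
    [[0,0,0],[0,1.8,-0.4],0],
    [[0,0,0],[0,1.8,-0.5],0],
    [[0,0,0],[0,1,-0.3],0],
    [[0,0,0],[0.1,1.2,-0.5],0],
    [[0,0,0],[0.1,1.1,-0.6],0],
    [[0,0,0],[0.1,1.3,-0.9],0],
    [[0,0,0],[0.2,1.4,-1],0],
    [[0,0,0],[0,0,0],0],
  ],
)

```text
clock: 14.48
position: [0.4173, -0.1255, 0.2449]
ee_rot: [-0.002, 0.745, 0.667, -0.0]
contact_force: [-0.5, -0.1, -0.5]
width: 0.0
gripper_force: 0.0
```

Emit:
drive_tool(
  rows=[
    [[0,0,0],[0.1,1.2,-1.2],0],
    [[0,0,0],[0.2,1.2,-1.3],0],
    [[0,0,0],[0.1,0.9,-1.4],0],
    [[0,0,0],[0.1,0.8,-1.5],0],
    [[0,0,0],[0.1,0.6,-1.6],0],
    [[0,0,0],[0.1,0.6,-1.6],0],
    [[0,0,0],[0,0.3,-1.3],0],
    [[0,0,0],[0,0,0],0],
  ],
)

```text
clock: 15.48
position: [0.4239, -0.0703, 0.1459]
ee_rot: [-0.002, 0.745, 0.667, -0.001]
contact_force: [0.2, -0.1, 0.4]
width: 0.0001
gripper_force: 0.0
```

Emit:
drive_tool(
  rows=[
    [[0,0,0],[0,0.2,-0.8],0],
    [[0,0,0],[0,0,-0.6],0],
    [[0,0,0],[0,0,-0.4],0],
    [[0,0,0],[0,0,0],0],
    [[0,0,0],[0,0,0],0],
  ],
)

```text
clock: 16.1
position: [0.4251, -0.0693, 0.1293]
ee_rot: [-0.0, 0.745, 0.667, 0.0]
contact_force: [0.5, -0.5, -0.9]
width: 0.0002
gripper_force: 0.0
```

Run:
```python
from h import *
s=manip.get_state();print(s['position'],s['contact_force'])
a=snap('top','top5.png');c=snap('scene','s5.png')
cv2.imwrite('pics/c5.png',np.hstack([cv2.resize(a[140:260,320:480],(400,300)),cv2.resize(c[120:270,260:460],(400,300))])[:,:,::-1])
```

```text
[ 0.42510284 -0.06931643  0.12925619] [ 0.50558092 -0.46743046 -0.86213013]
```

View pics/c5.png

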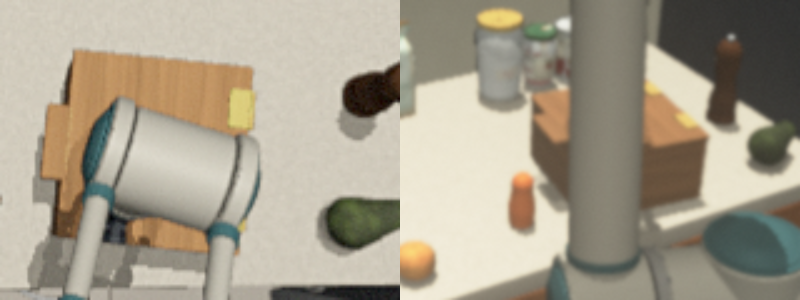

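The lid looks nearly closed in both views. I'll press until the force rises.

Emit:
drive_tool(
  rows=[
    [[0,0,0],[0,0,-0.3],0],
    [[0,0,0],[0,0,-0.3],0],
    [[0,0,0],[0,0,0],0],
  ],
)

```text
clock: 16.58
position: [0.4255, -0.0694, 0.1286]
ee_rot: [0.001, 0.745, 0.667, 0.001]
contact_force: [-11.2, 3.9, 44.0]
width: -0.0003
gripper_force: 22.0
```

Emit:
drive_tool(
  rows=[
    [[0,0,0],[0,0,0.6],0],
    [[0,0,0],[0,0,2],0],
    [[0,0,0],[0,0,4],0],
    [[0,0,0],[0,0,4],0],
    [[0,0,0],[-1,3,4],0],
    [[0,0,0],[-1,4,3],0],
    [[0,0,0],[-1,4,0],0],
    [[0,0,0],[-1,4,0],0],
  ],
)

```text
clock: 17.58
position: [0.3849, 0.0819, 0.2997]
ee_rot: [0.0, 0.745, 0.667, 0.001]
contact_force: [0.1, 0.1, -0.0]
width: 0.0
gripper_force: 0.0
```

Emit:
drive_tool(
  rows=[
    [[0,0,0],[-1,4,0],0],
    [[0,0,0],[0,4,0],0],
    [[0,0,0],[0,4,0],0],
    [[0,0,0],[0,0,0],0],
    [[0,0,0],[0,0,0],0],
    [[0,0,0],[0,0,0],0],
  ],
)

```text
clock: 18.32
position: [0.3752, 0.1998, 0.2992]
ee_rot: [-0.0, 0.746, 0.666, -0.0]
contact_force: [-0.1, 0.9, 0.1]
width: -0.0
gripper_force: 0.0
```

Run:
```python
from h import *
s=manip.get_state();print(s['position'],s['contact_force'],s['clock'])
a=snap('top','top6.png');c=snap('scene','s6.png')
cv2.imwrite('pics/c6.png',np.hstack([cv2.resize(a[140:260,320:480],(400,300)),cv2.resize(c[120:270,220:460],(400,300))])[:,:,::-1])
o=np.array([.4705,-.127,0]);x=np.array([-.119,-.993,0]);y=np.array([.993,-.119,0])
for t in(0,.04,.08):
  for b in(-.11,.11):
    for n,k,of in(('top',2.5,(320,140)),):
      print(t,b,(proj(n,o+(.105-.21*np.cos(t))*x+b*y+[0,0,.118+.21*np.sin(t)])-of)*k)
```

```text
[0.37524906 0.19979512 0.29921516] [-0.09846164  0.86895606  0.13562685] 18.325
0 -0.11 [ 57.25 235.5 ]
0 0.11 [75. 50.]
0.04 -0.11 [ 58.  235.5]
0.04 0.11 [75.75 48.5 ]
0.08 -0.11 [ 59.   235.75]
0.08 0.11 [77.   47.25]
```

View pics/c6.png

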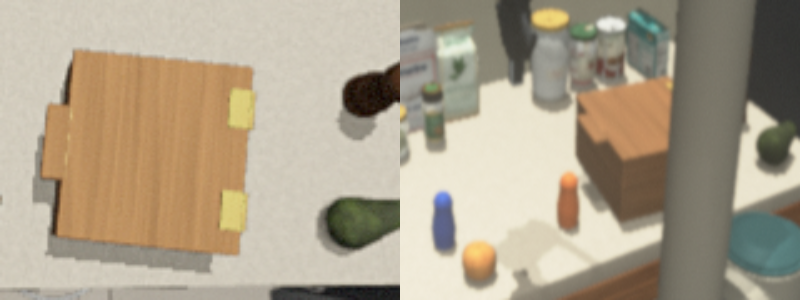

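The lid lies flat: its corners at (57,236) and (75,50) match the zero-angle prediction. The bystanders are unmoved and the arm is clear.

```bash
python3 -c "
from rig import job
print(job.sign_off())"
```

```text
the job is handed in; nothing more can be done
None
```

I set the salt shaker down upright in the empty compartment and let go, then closed the lid fully and handed the job in at about 18 s; in the camera pictures the four bystanders looked unmoved. The hand-in returned no verdict.

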